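Lock a taper-shank mandrel into its drive hub and load the wrapping station

ROBOT

A 6-joint arm with a two-finger parallel gripper is mounted at the origin on the work surface. World frame = base frame: x ahead of the robot, y to its left, z up, the work surface at z = 0. Lengths are in m, angles in rad, forces in N, time in s.
With the tool pointing down it reaches from about 0.3 to 0.875 m from the base axis. Payload 6.4 kg.
Tool frame: the origin (TCP) lies on the centre line of the jaws, within the pads' length; the fingertips stand 14 mm ahead of it and the grasp point (between the pads) lies 5 mm behind it; z points along the fingers, y is the line along which they close (so a half turn about z gives the same grasp; the last joint's range is limited). The gripper opens to 88 mm and grips with 3 to 60 N. Pads are 18 mm wide; open, the fingers measure 123 mm over their backs; the gripper's body (75 mm by 187 mm) begins 45 mm behind the grasp point.
Start: joints at [0.936, 0.181, 1.607, -0, 1.354, -0.206], TCP at [0.239, 0.523, 0.253] pointing down, gripper open.
Joint ranges: [-2.99, 2.99], [-0.89, 2.07], [0.3, 2.58], [-1.14, 4.28], [0, 2.63], [-3.12, 3.12]. Speed limits (rad/s): [2.57, 2.57, 3.01, 3.14, 3.14, 3.14].

INTERFACE

Orientations are given as a unit quaternion [x, y, z, w].
In Python, from rig import bot gives the robot as it stands.
- The arm moves only by the shell command python3 -m pendant 'ROWS' [OPENING] [FORCE]. ROWS is JSON, one flat list of numbers, 4 for each row, row after row: the shift along the world's x, y, z as a fraction of full scale, then the turn about the world's z as a fraction of full scale. In form: [dx, dy, dz, spin, dx, dy, dz, spin, ...]. A call has exactly 5 rows; each row is the pose to reach, as a shift and turn from the pose commanded when the call began; what a row does not reach only later rows make up. Full scale, the value 1, is 1 m for a shift and 45 degrees for a turn. A row lasts 1/10 s, in which the tool goes at most 50 mm and 8.59 degrees, less where a joint would pass 70% of its speed; a pose out of reach is approached as far as the arm can. A call with a number of a shift or a turn outside -1 to 1 is refused whole. A call with a gripper value outside its range is refused whole. OPENING is the opening, from -1 (shut) to 1 (fully open), so that 0 is half open, set as the call begins (- or left out, the last holds). The fingers move at their own pace and stop on an object; FORCE is the grip in N (left out, the last holds). Time passes only in rows, so rows that repeat a pose let the fingers close, or fill a call up. It gives the time, the measured TCP pose, the force, the opening and the grip force at its end, in the units of the state.
- bot.read_state(): the state, without advancing time (a new reading comes with each control period).
- bot.read_camera(name): name is "scene" or "top" or "wrist"; returns a dict with "image" (480x640x3 uint8, blue, green, red), "z_map" (480x640 float32, m along the optical axis (not along the pixel's ray), 0 where there is no reading), "fx", "fy", "cx", "cy" (pixels), "eye" and "attitude" of the camera in the world; the wrist camera has in their place "hand_eye" (4x4, takes a point from camera to tool coordinates, whose origin is the TCP and whose axes are the flange's). Camera axes: x right, y up, looking along -z (the intrinsics and any distortion apply to the point x, -y, -z); pixel columns grow to the right and rows downward; lengths in m; the calibration is good to about 2 mm. A picture is of the moment at which its call begins: read the wrist's pose just before it.
- bot.job_done(): hands the job in; it is judged then, once.
The state is a dict: "t": time; "joint_positions": joint angles; "joint_vel": joint speeds; "joint_efforts": joint torques, N m; "tcp_pos": TCP position; "tcp_rot": TCP orientation; "ft_force": force on the tool from outside, world axes, zero at the start; "moment": the same for the moment, N m; "opening": finger opening in m; "gripper_force": force on a finger pad.
Only numpy, scipy, OpenCV 4.12 (cv2) and the standard library are available. Lean on these libraries where they do the work, as an engineer would, in place of code of your own. Each camera call takes 0.05 s, during which the arm holds its last target. There are 200 camera calls.

TASK

Take the tapered mandrel from the rack, stand its shank in the bore of the steel drive hub and tap or push it straight down until the taper locks, with about 20 N and never more than 35 N. Then lift the pair by the mandrel alone, so that the hub hangs from it by friction, without touching the hub with the gripper, carry it for a moment clear of everything, and set it gently down with the hub's foot fully home in the hole of the bolted station block, mandrel still in the hub. Let go, and leave the other things where they are.

Things in the scene. Friction and masses are not known exactly. Their poses are not given: they have to be found in the camera images.
- mandrel: Mandrel, about 180 g: plain aluminium head 36 mm across, 60 mm tall (tallest, slimmest head in the rack), on a steel shoulder disc 54 mm across, 8 mm thick, with a tapered steel shank below. Origin: centre of the shoulder's underside; z up its axis. Head spans z = 8 to 68 mm. At the start it hangs by its shoulder in any one of the three rack holes; lift it 55 mm to clear the rack.
- mandrel_nose (a point): The round nose at the shank's lower end, 46 mm below the mandrel's origin. The shank is 42 mm across at the shoulder and its diameter narrows by 0.2 mm per mm, as the bore does.
- hub: Drive hub, loose, about 650 g: round steel sleeve 72 to 77 mm across, 62 mm tall over all, with a smooth tapered bore open at its top. Its body's underside is at z = 12 mm; below it is a foot 44 mm across, 12 mm long. Origin: centre of the foot's underside; z up its axis. At the start it stands in the nest, foot in the nest's hole.
- hub_rim (a point): Centre of the bore's mouth (40 mm across), on the hub's top rim, 62 mm above its origin. The taper first bears with the mandrel's shoulder about 8 mm above this rim and stays 5 to 8 mm above it; it is stiff (some 10 N per mm), so judge by the push, not the depth. A mandrel merely put in lets the hub slip off when lifted; a steady push of 15 to 20 N locks it.
- nest: The nest: a square pale-wood block 100 x 100 x 22 mm, fixed to the table, with a round hole 48 mm across and 16 mm deep in its top. Origin: centre of its underside. The hub's body rests on its top, so the hub's origin is then 10 mm above the table.
- nest_mouth (a point): Centre of the nest's hole, on its top face, 22 mm above the table.
- station: The wrapping station: a square bare-metal block 150 x 150 x 50 mm with four dark bolt heads 4 mm high near its top corners, fixed to the table, with a round hole 48 mm across and 16 mm deep in the middle of its top (3 mm chamfer). Origin: centre of its underside. It may stand on either side of the nest.
- station_mouth (a point): Centre of the station's hole, on its top face, 50 mm above the table. With the hub home, the hub's origin is 12 mm below this point.
- rack: The rack: a brown wooden block 80 x 250 x 64 mm, fixed, with three holes 46 mm across in a row along its long y axis, 80 mm apart. Origin: centre of its underside; z up.
- plug_a: Bystander in the rack: a plug with a broad flat head, 54 mm across, 30 mm above the rack.
- plug_b: Bystander in the rack: a plug with a conical head, 35 mm above the rack.
- rubber_sleeve: Bystander: black rubber tube standing on end, 76 mm across, 110 mm tall.
- hump_coupling: Bystander: orange humped hose coupling standing on end, 80 mm across, 90 mm tall.
- squeeze_bottle: Bystander: white plastic bottle, 56 mm across, 130 mm tall.
- tape_roll: Bystander: roll of paper tape lying flat, 90 mm across, 25 mm tall.
- spanner: Bystander: steel spanner lying flat.
Not all that is in view belongs to the job. Leave any green or turquoise look-alike of the hub alone.

How it is judged:
On the way, in this order (a step that is already met when the one before it is completed fails the run):
1. the mandrel's shank is in the hub's bore down to the taper, the hub still in its nest (horizontal distance between mandrel and hub_rim below 0.006 m and z of mandrel in the frame of hub below 0.0715 m and angle between the z axis of mandrel and the z axis of hub, either way round below 0.06 rad and horizontal distance between hub and nest_mouth below 0.006 m and height (world z) of hub below 0.014 m), for 0.2 s.
2. the hub hangs from the mandrel by friction, its foot at least 55 mm above the table, no finger on the hub, for 0.8 s (horizontal distance between mandrel and hub_rim below 0.006 m and z of mandrel in the frame of hub below 0.0715 m and angle between the z axis of mandrel and the z axis of hub, either way round below 0.06 rad and height (world z) of hub above 0.055 m and contact force between the fingers and hub below 0.5 N), for 0.8 s.
At the end, for the whole second after the job is handed in: The hub stands upright (within 0.06 rad) and at rest in the station's hole, within 5 mm of its centre and its foot down to within 2.5 mm of home; the mandrel is still in the hub's bore down to the taper (shoulder no more than 9.5 mm above the rim, in line within 0.06 rad), and the robot has let go (horizontal distance between mandrel and hub_rim below 0.006 m and z of mandrel in the frame of hub below 0.0715 m and angle between the z axis of mandrel and the z axis of hub, either way round below 0.06 rad and horizontal distance between hub and station_mouth below 0.005 m and z of hub in the frame of station_mouth below -0.0095 m and angle between hub's own z axis and vertical below 0.06 rad and linear speed of each of hub, mandrel below 0.02 m/s); the robot touches nothing.
It fails at once if the nest or the station is loaded with more than 45 N (weight of hub and mandrel, about 8 N, included), by pushing or by dropping the hub (contact force between hub and nest above 45 N or contact force between hub and station above 45 N).
It fails at once if the gripper pushes or holds the hub itself (more than 2 N) (contact force between the fingers and hub above 2 N).
It fails at once if a bystander is moved by more than 30 mm (distance of any of plug_a, plug_b, rubber_sleeve, hump_coupling, squeeze_bottle, tape_roll, spanner from where it was at the start of the episode above 0.03 m).
It also fails if it takes over 54 s, if anything falls off the work surface, if the arm or the gripper's body presses on something with over 40 N, if the wrist force passes 120 N, or if a joint passes its speed limit or range.

## Working session

There is one attempt and no reset: what is moved stays moved. The work goes in short steps, Python scripts to look and compute and a shell command to move; the robot and the scene stay as the last step left them, time stands still between calls to the robot, and variables do not carry over. Pictures are saved under pics/ and viewed, at most 10 in all, crops included, and the job is handed in when it is done.

```bash
ls; mkdir -p pics; python3 - <<'E'
from rig import bot
import cv2,numpy as np
s=bot.read_state();print(s)
for n in("top","scene"):
    c=bot.read_camera(n);cv2.imwrite(f"pics/{n}0.png",c["image"]);np.savez(f"{n}0.npz",**c)
    print({k:v for k,v in c.items() if k not in("image","z_map")})
E
```

```text
pics
{'t': 0.0, 'joint_positions': array([ 9.35704054e-01,  1.81529119e-01,  1.60798670e+00,  2.29835530e-06,
        1.35375581e+00, -2.06278714e-01]), 'joint_vel': array([-1.24031849e-03,  7.25611128e-04, -1.61382661e-03, -5.99269294e-05,
       -3.13470363e-04,  1.24278634e-04]), 'joint_efforts': array([-4.12620493e-04, -4.33879137e+01, -3.41842353e+01,  7.02607096e-02,
        3.85125156e-02, -1.33911790e-04]), 'tcp_pos': array([0.23875471, 0.52254752, 0.2518271 ]), 'tcp_rot': array([ 2.12767996e-01,  9.77102387e-01, -7.65837651e-04, -3.43861116e-04]), 'ft_force': array([ 1.12534712, -0.36382972, -0.23478187]), 'moment': array([ 0.00099836, -0.01549529,  0.01967202]), 'gripper_force': 0.0, 'opening': 0.08818722483581955}
{'fx': 524.7173926474458, 'fy': 524.7173926474458, 'cx': 318.863762200247, 'cy': 236.46767494453923, 'eye': array([ 0.45632175, -0.02639346,  1.04751519]), 'attitude': array([-0.0525354 ,  0.04305898,  0.705641  , -0.70530613])}
{'fx': 584.9220633021139, 'fy': 584.9220633021139, 'cx': 323.20195978912244, 'cy': 235.48834245154634, 'eye': array([1.04824896, 0.52090951, 0.89043147]), 'attitude': array([0.1233282 , 0.32776175, 0.8789396 , 0.32377085])}
```

View pics/top0.png

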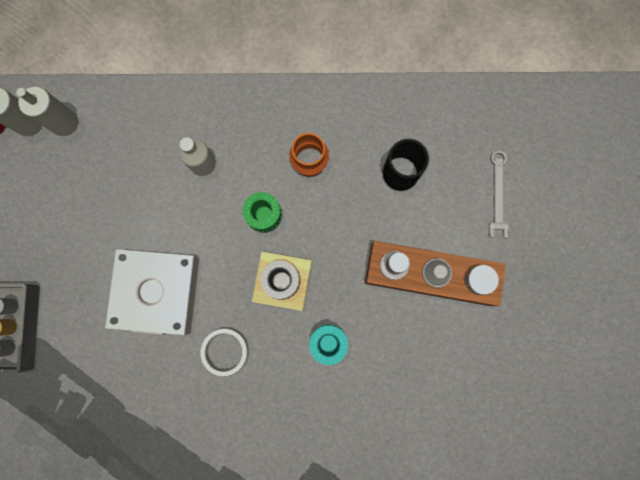

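View pics/scene0.png

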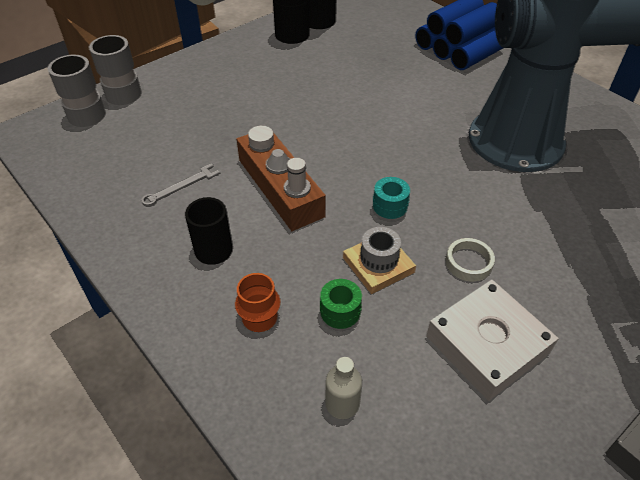

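The top view shows the mandrel with the slim head at (398,263), in the rack hole nearest the hub. The hub is in the pale nest at (281,280), and the station hole is at (151,291). The green (262,212) and turquoise (329,345) look-alikes are to be left alone.

```bash
cat > h.py <<'E'
import numpy as np,cv2
from scipy.spatial.transform import Rotation as R
def T_of(c,s=None):
    if "hand_eye" in c:
        t=np.eye(4);t[:3,:3]=R.from_quat(s["tcp_rot"]).as_matrix();t[:3,3]=s["tcp_pos"];return t@c["hand_eye"]
    t=np.eye(4);t[:3,:3]=R.from_quat(c["attitude"]).as_matrix();t[:3,3]=c["eye"];return t
def dirs(c,T,u,v):
    d=np.stack([(u-c["cx"])/c["fx"],-(v-c["cy"])/c["fy"],-np.ones_like(u,float)],-1);return d@T[:3,:3].T
def ray(c,T,u,v,z):
    d=dirs(c,T,np.float64(u),np.float64(v));return T[:3,3]+d*((z-T[2,3])/d[2])
def cloud(c,T):
    v,u=np.mgrid[:480,:640].astype(float);return T[:3,3]+dirs(c,T,u,v)*c["z_map"][...,None]
def plane_fit(c,T,near,zlo,zhi,rad,zp):
    "outline of points in a height band near a place -> ellipse centre cast to height zp"
    P=cloud(c,T);m=(P[...,2]>zlo)&(P[...,2]<zhi)&(np.hypot(P[...,0]-near[0],P[...,1]-near[1])<rad)&(c["z_map"]>0)
    cs,_=cv2.findContours(m.astype(np.uint8),cv2.RETR_EXTERNAL,cv2.CHAIN_APPROX_NONE)
    k=max(cs,key=cv2.contourArea)[:,0].astype(float)
    W=np.array([ray(c,T,a,b,zp)[:2] for a,b in k])
    (x,y),(a,b),_=cv2.fitEllipse(W.astype(np.float32));return (x,y),(a,b),np.median(P[m][:,2]),m.sum()
E
python3 - <<'E'
from h import *
for n in("top","scene"):
    c=dict(np.load(n+"0.npz"));T=T_of(c)
    px={"top":[(398,263),(281,280),(151,291)],"scene":[(296,167),(380,240),(494,330)]}[n]
    P=cloud(c,T)
    m,h,s=[ray(c,T,*p,z) for p,z in zip(px,(.132,.072,.05))]
    print(n,m,h,s, [P[p[1],p[0]].round(3) for p in px])
    print("mandrel",plane_fit(c,T,m,.122,.142,.04,.132))
    print("hub",plane_fit(c,T,h,.064,.080,.055,.072))
    print("station",plane_fit(c,T,s,.044,.0525,.13,.05))
    # hole in station: pixels lower than the top
    g=(P[...,2]<.044)&(np.hypot(P[...,0]-s[0],P[...,1]-s[1])<.035)
    k=max(cv2.findContours(g.astype(np.uint8),cv2.RETR_EXTERNAL,cv2.CHAIN_APPROX_NONE)[0],key=cv2.contourArea)
    W=np.array([ray(c,T,*q,.05)[:2] for q in k[:,0]]);print("hole",cv2.fitEllipse(W.astype(np.float32)))
    # rack outline by height
    for nm,cn,lo,hi,r in(("nest",h,.015,.028,.08),("rack",m,.056,.07,.3)):
        mm=((P[...,2]>lo)&(P[...,2]<hi)&(np.hypot(P[...,0]-cn[0],P[...,1]-cn[1])<r)).astype(np.uint8)
        mm=cv2.morphologyEx(mm,cv2.MORPH_OPEN,np.ones((3,3)))
        k=max(cv2.findContours(mm,cv2.RETR_EXTERNAL,cv2.CHAIN_APPROX_NONE)[0],key=cv2.contourArea)
        W=np.array([ray(c,T,*q,(.022 if nm=="nest" else .064))[:2] for q in k[:,0]]);print(nm,cv2.minAreaRect(W.astype(np.float32)))
E
```

```text
top [ 0.53402802 -0.15222924  0.132     ] [0.50762702 0.05703439 0.072     ] [0.48799277 0.30597745 0.05      ] [array([ 0.534, -0.152,  0.13 ]), array([0.51 , 0.061, 0.029]), array([0.488, 0.311, 0.035])]
mandrel ((0.5351488590240479, -0.15218886733055115), (0.03439784049987793, 0.03523853421211243), np.float64(0.13077686088945784), np.int64(339))
hub ((0.5091214179992676, 0.06103141978383064), (0.07003121823072433, 0.07033900171518326), np.float64(0.07089572308743902), np.int64(818))
station ((0.48746973276138306, 0.309272438287735), (0.17473332583904266, 0.17643055319786072), np.float64(0.04899033004666897), np.int64(5501))
hole ((0.4874837100505829, 0.30864304304122925), (0.04476744309067726, 0.04556981101632118), 80.09220886230469)
nest ((0.5092610716819763, 0.060961149632930756), (0.10030896216630936, 0.09980280697345734), 79.92485809326172)
rack ((0.5215387940406799, -0.23132646083831787), (0.2501147389411926, 0.08057381212711334), 79.90754699707031)
scene [ 0.54398285 -0.14334432  0.132     ] [0.5103535  0.05879618 0.072     ] [0.48883712 0.3121024  0.05      ] [array([ 0.544, -0.143,  0.132]), array([0.495, 0.046, 0.049]), array([0.478, 0.308, 0.034])]
mandrel ((0.5403628349304199, -0.14776410162448883), (0.03583712503314018, 0.04205300658941269), np.float64(0.13054281652145583), np.int64(235))
hub ((0.5121179819107056, 0.0634334608912468), (0.0710967406630516, 0.0757446140050888), np.float64(0.07095925693400229), np.int64(771))
station ((0.48958104848861694, 0.31080904603004456), (0.17590154707431793, 0.17950379848480225), np.float64(0.04939927676938466), np.int64(6282))
hole ((0.4906092882156372, 0.31136423349380493), (0.04382183775305748, 0.04562705382704735), 25.600187301635742)
nest ((0.5123516321182251, 0.06300490349531174), (0.10372669994831085, 0.10394974052906036), 80.28462219238281)
rack ((0.5250259637832642, -0.22756612300872803), (0.2562205493450165, 0.08340761065483093), 79.91311645507812)
```

```bash
python3 -m pendant '[0.296,-0.675,0,-0.95,0.296,-0.675,0,-0.95,0.296,-0.675,0,-0.95,0.296,-0.675,0,-0.95,0.296,-0.675,0,-0.95]' 1 60
```

```text
t: 0.6
tcp_pos: [0.3395, 0.2922, 0.2524]
tcp_rot: [0.556, 0.831, -0.0, -0.0]
ft_force: [0.7, 0.1, 0.5]
opening: 0.088
gripper_force: 0.0
```

```bash
python3 -m pendant '[0.195,-0.444,0,-0.717,0.195,-0.444,0,-0.717,0.195,-0.444,0,-0.717,0.195,-0.444,0,-0.717,0.195,-0.444,0,-0.717]'
```

```text
t: 1.1
tcp_pos: [0.4402, 0.0631, 0.2527]
tcp_rot: [0.765, 0.644, 0.0, 0.0]
ft_force: [1.2, 0.2, -0.5]
opening: 0.0884
gripper_force: 0.0
```

```bash
python3 -m pendant '[0.096,-0.217,-0.02,0,0.096,-0.217,-0.02,0,0.096,-0.217,-0.02,0,0.096,-0.217,-0.02,0,0.096,-0.217,-0.02,0]'; python3 -c "
from rig import bot;print(bot.read_state()['joint_positions'])"
```

```text
t: 1.6
tcp_pos: [0.5364, -0.1547, 0.232]
tcp_rot: [0.764, 0.645, -0.0, -0.0]
ft_force: [0.2, 1.1, -0.3]
opening: 0.0882
gripper_force: 0.0
[-4.93311992e-01  1.63280505e-01  1.67055099e+00 -2.01692408e-04
  1.30824882e+00 -3.24408315e-01]
```

```bash
python3 - <<'E'
from rig import bot
from h import *
s=bot.read_state();c=bot.read_camera("wrist");cv2.imwrite("pics/w1.png",c["image"])
print(c["fx"],c["cx"],c["cy"],c["hand_eye"].round(3).tolist(),s["tcp_pos"])
T=T_of(c,s)
print("head",plane_fit(c,T,(.535,-.152),.122,.142,.04,.132))
print("shoulder",plane_fit(c,T,(.535,-.152),.067,.078,.04,.072))
E
```

```text
333.45660352988364 318.53236673050566 241.04840839996135 [[0.001, 0.961, 0.277, 0.071], [1.0, -0.001, 0.0, -0.0], [0.001, 0.277, -0.961, -0.132], [0.0, 0.0, 0.0, 1.0]] [ 0.53635662 -0.15469119  0.231962  ]
head ((0.5366102457046509, -0.1525573581457138), (0.03505174443125725, 0.03710189461708069), np.float64(0.13186774243426758), np.int64(1920))
shoulder ((0.5361250638961792, -0.15514644980430603), (0.04925878345966339, 0.052626945078372955), np.float64(0.07201296549790834), np.int64(1016))
```

View pics/w1.png

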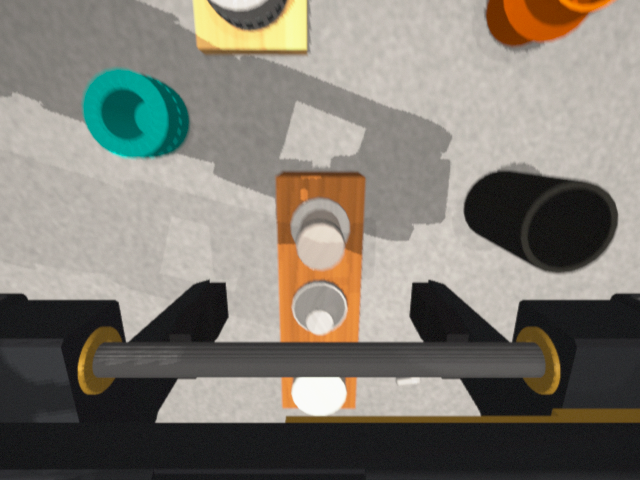

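The wrist view shows the mandrel head centred at (320,244) with the plugs behind it. Both jaws are clear of the rack.

```bash
python3 -m pendant '[0,0.002,-0.04,0,0,0.002,-0.08,0,0,0.002,-0.115,0,0,0.002,-0.131,0,0,0.002,-0.131,0]'; python3 -m pendant '[0,0,0,0,0,0,0,0,0,0,0,0,0,0,0,0,0,0,0,0]' -0.4 60;  python3 -m pendant '[0,0,0,0,0,0,0,0,0,0,0,0,0,0,0,0,0,0,0,0]' -0.4 60
```

```text
t: 2.15
tcp_pos: [0.5335, -0.1485, 0.0984]
tcp_rot: [0.764, 0.646, -0.001, -0.003]
ft_force: [-0.2, 0.1, -0.1]
opening: 0.0884
gripper_force: 0.0
t: 2.65
tcp_pos: [0.5364, -0.15, 0.1024]
tcp_rot: [0.764, 0.646, 0.0, 0.001]
ft_force: [0.3, 0.8, 0.0]
opening: 0.0504
gripper_force: 0.0
t: 3.15
tcp_pos: [0.5362, -0.15, 0.1019]
tcp_rot: [0.764, 0.646, 0.0, 0.0]
ft_force: [1.6, -0.0, 2.2]
opening: 0.0346
gripper_force: 60.0
```

```bash
python3 -m pendant '[0,0,0.025,0,0,0,0.05,0,0,0,0.075,0,0,0,0.095,0,0,0,0.095,0]'; python3 -m pendant '[-0.006,0.05,0,0,-0.013,0.1,0,0,-0.02,0.15,0,0,-0.024,0.19,0,0,-0.026,0.211,0,0]'; python3 -m pendant '[0,0,0,0,0,0,0,0,0,0,0,0,0,0,0,0,0,0,0,0]';python3 - <<'E'
from rig import bot
from h import *
s=bot.read_state();c=bot.read_camera("wrist");cv2.imwrite("pics/w2.png",c["image"]);np.savez("w2.npz",**c)
T=T_of(c,s);print(s["tcp_pos"],s["ft_force"])
for near,lo,hi,r,z in(((.51,.06),.215,.235,.03,.224),((.51,.06),.064,.080,.06,.072),((.51,.06),.155,.180,.04,.165)):
    try: print(plane_fit(c,T,near,lo,hi,r,z))
    except Exception as e: print(e)
t=bot.read_camera("top");np.savez("top1.npz",**t);cv2.imwrite("pics/t1.png",t["image"])
E
```

```text
t: 3.65
tcp_pos: [0.5374, -0.1506, 0.1993]
tcp_rot: [0.764, 0.646, 0.001, 0.002]
ft_force: [0.0, 0.2, -1.2]
opening: 0.035
gripper_force: 60.0
t: 4.15
tcp_pos: [0.508, 0.0643, 0.1948]
tcp_rot: [0.763, 0.646, -0.001, -0.001]
ft_force: [0.9, -0.8, -1.6]
opening: 0.0348
gripper_force: 60.0
t: 4.65
tcp_pos: [0.5101, 0.0601, 0.1965]
tcp_rot: [0.764, 0.645, -0.0, -0.0]
ft_force: [1.9, -0.1, -1.5]
opening: 0.0352
gripper_force: 60.0
[0.51013232 0.06010341 0.19654134] [ 1.93305287 -0.12302877 -1.46978166]
((0.5082730650901794, 0.0706099420785904), (0.014696910977363586, 0.050974417477846146), np.float64(0.2261670452166747), np.int64(6346))
((0.5103662610054016, 0.06443649530410767), (0.060537006705999374, 0.06750480085611343), np.float64(0.07201246746606044), np.int64(2884))
((0.5109302997589111, 0.0669659972190857), (0.033840324729681015, 0.04646742343902588), np.float64(0.16667431310462458), np.int64(2803))
```

View pics/w2.png

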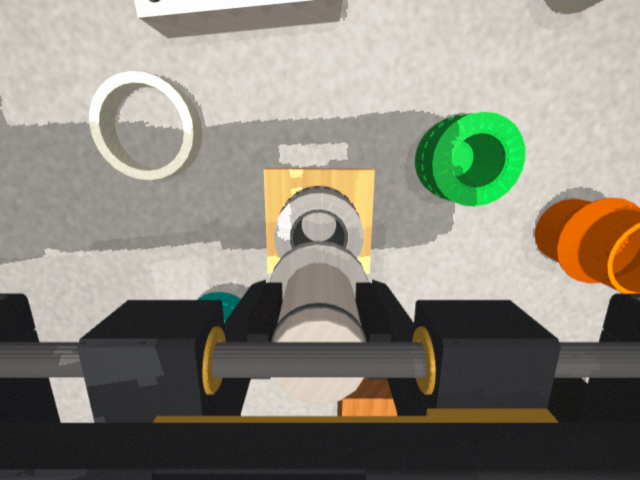

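The wrist view shows the shoulder disc spanning (269..370, 275) and the hub rim with its bore near (319,225), well lined up sideways. Next I fit the front arcs to get the fore-aft offset.

```bash
cat > arc.py <<'E'
from h import *
from scipy.optimize import least_squares
def arc(c,T,near,lo,hi,r,z,rad,cut=0.8,bottom=False):
    P=cloud(c,T);m=(P[...,2]>lo)&(P[...,2]<hi)&(np.hypot(P[...,0]-near[0],P[...,1]-near[1])<r)&(c["z_map"]>0)
    m=cv2.morphologyEx(m.astype(np.uint8),cv2.MORPH_OPEN,np.ones((3,3)))
    n,l,st,ce=cv2.connectedComponentsWithStats(m);k=1+np.argmax(st[1:,4]);m=l==k
    us=np.where(m.any(0))[0];mid=us.mean();half=(us[-1]-us[0])/2
    us=us[abs(us-mid)<cut*half];vs=np.array([np.where(m[:,u])[0][0] for u in us])-.5
    W=np.array([ray(c,T,a,b,z)[:2] for a,b in zip(us,vs)])
    q=least_squares(lambda p:np.hypot(*(W-p[:2]).T)-p[2],[*near,rad],loss="soft_l1",f_scale=.0007).x
    f=least_squares(lambda p:np.hypot(*(W-p).T)-rad,near,loss="soft_l1",f_scale=.0007).x
    return "free",q.round(4),"fixed",f.round(4),"zmed",np.median(P[m][:,2]).round(4)
E
python3 - <<'E'
from arc import *
c=dict(np.load("w2.npz"))
s=dict(tcp_pos=np.array([.51013,.0601,.19654]),tcp_rot=np.array([.764,.645,0,0]))
s["tcp_rot"]/=np.linalg.norm(s["tcp_rot"])
T=T_of(c,s)
print("shoulder",arc(c,T,(.51,.062),.158,.175,.04,.166,.027))
print("rim",arc(c,T,(.51,.062),.068,.076,.06,.072,.0352,.7))
c=dict(np.load("top1.npz"));T=T_of(c)
P=cloud(c,T)
print("top rim etc",c["image"][280,281],P[280,281])
E
```

```text
shoulder ('free', array([0.5097, 0.0589, 0.0256]), 'fixed', array([0.5094, 0.0574]), 'zmed', np.float64(0.1666))
rim ('free', array([0.5098, 0.0609, 0.0353]), 'fixed', array([0.5098, 0.0611]), 'zmed', np.float64(0.072))
top rim etc [127 121 101] [0.48256362 0.01627861 0.54855399]
```

```bash
python3 -m pendant '[0,0.003,-0.005,0,0,0.003,-0.02,0,0,0.003,-0.03,0,0,0.003,-0.04,0,0,0.003,-0.04,0]'; python3 -m pendant '[0,0,-0.01,0,0,0,-0.02,0,0,0,-0.027,0,0,0,-0.032,0,0,0,-0.032,0]'; python3 -m pendant '[0,0,0,0,0,0,0,0,0,0,0,0,0,0,0,0,0,0,0,0]'
```

```text
t: 5.25
tcp_pos: [0.5088, 0.0643, 0.1549]
tcp_rot: [0.764, 0.646, -0.001, -0.001]
ft_force: [0.2, 0.1, -1.3]
opening: 0.0347
gripper_force: 60.0
t: 5.75
tcp_pos: [0.51, 0.0641, 0.1241]
tcp_rot: [0.764, 0.646, -0.0, -0.0]
ft_force: [0.9, -0.2, -1.0]
opening: 0.0349
gripper_force: 60.0
t: 6.25
tcp_pos: [0.51, 0.0641, 0.1249]
tcp_rot: [0.764, 0.646, 0.0, 0.0]
ft_force: [-0.8, 1.2, -1.1]
opening: 0.035
gripper_force: 60.0
```

```bash
python3 -m pendant '[0,0,-0.001,0,0,0,-0.002,0,0,0,-0.003,0,0,0,-0.004,0,0,0,-0.004,0]'; python3 -m pendant '[0,0,-0.0005,0,0,0,-0.001,0,0,0,-0.0015,0,0,0,-0.002,0,0,0,-0.002,0]'
```

```text
t: 6.75
tcp_pos: [0.5103, 0.0641, 0.1207]
tcp_rot: [0.764, 0.646, 0.0, 0.0]
ft_force: [1.8, 0.3, -1.4]
opening: 0.0349
gripper_force: 60.0
t: 7.25
tcp_pos: [0.5104, 0.0641, 0.1189]
tcp_rot: [0.764, 0.646, 0.0, 0.0]
ft_force: [2.3, 0.6, -1.0]
opening: 0.035
gripper_force: 60.0
```

```bash
python3 -m pendant '[0,0,-0.0003,0,0,0,-0.0006,0,0,0,-0.001,0,0,0,-0.001,0,0,0,-0.001,0]'; python3 -m pendant '[0,0,-0.0003,0,0,0,-0.0006,0,0,0,-0.001,0,0,0,-0.001,0,0,0,-0.001,0]'
```

```text
t: 7.75
tcp_pos: [0.5104, 0.0641, 0.1179]
tcp_rot: [0.764, 0.646, 0.0, 0.0]
ft_force: [3.0, -0.2, 0.6]
opening: 0.0346
gripper_force: 60.0
t: 8.25
tcp_pos: [0.5105, 0.0641, 0.1171]
tcp_rot: [0.764, 0.646, 0.0, 0.0]
ft_force: [4.6, -0.2, 4.3]
opening: 0.035
gripper_force: 60.0
```

```bash
python3 -m pendant '[0.0005,0,-0.0002,0,0.0005,0,-0.0004,0,0.0005,0,-0.0006,0,0.0005,0,-0.0006,0,0.0005,0,-0.0006,0]'
```

```text
t: 8.75
tcp_pos: [0.5106, 0.0641, 0.1168]
tcp_rot: [0.764, 0.646, 0.0, 0.0]
ft_force: [2.2, -0.1, 8.7]
opening: 0.0348
gripper_force: 60.0
```

```bash
python3 -m pendant '[0.0003,0,-0.0002,0,0.0003,0,-0.0004,0,0.0003,0,-0.0006,0,0.0003,0,-0.0006,0,0.0003,0,-0.0006,0]'
```

```text
t: 9.25
tcp_pos: [0.5107, 0.0641, 0.1166]
tcp_rot: [0.764, 0.646, -0.0, -0.0]
ft_force: [-0.4, -0.2, 14.2]
opening: 0.0348
gripper_force: 60.0
```

```bash
python3 -m pendant '[0,0,-0.0002,0,0,0,-0.0004,0,0,0,-0.0006,0,0,0,-0.0006,0,0,0,-0.0006,0]'
```

```text
t: 9.75
tcp_pos: [0.5108, 0.0641, 0.1165]
tcp_rot: [0.764, 0.646, -0.0, -0.0]
ft_force: [-1.8, 0.3, 16.4]
opening: 0.0348
gripper_force: 60.0
```

```bash
python3 -m pendant '[-0.0002,0,-0.0002,0,-0.0002,0,-0.0004,0,-0.0002,0,-0.0005,0,-0.0002,0,-0.0005,0,-0.0002,0,-0.0005,0]'; python3 -m pendant '[0,0,0,0,0,0,0,0,0,0,0,0,0,0,0,0,0,0,0,0]'
```

```text
t: 10.25
tcp_pos: [0.5108, 0.0641, 0.1164]
tcp_rot: [0.764, 0.646, -0.0, 0.0]
ft_force: [-2.9, -0.4, 19.9]
opening: 0.0347
gripper_force: 60.0
t: 10.75
tcp_pos: [0.5108, 0.0641, 0.1163]
tcp_rot: [0.764, 0.646, -0.0, 0.0]
ft_force: [-3.1, 0.8, 20.0]
opening: 0.0349
gripper_force: 60.0
```

About 21 N of push is held, so the taper should be locked. Lifting gently.

```bash
python3 -m pendant '[0,0,0.001,0,0,0,0.002,0,0,0,0.004,0,0,0,0.007,0,0,0,0.01,0]'; python3 -m pendant '[0,0,0.005,0,0,0,0.013,0,0,0,0.023,0,0,0,0.033,0,0,0,0.043,0]'; python3 -m pendant '[0,0,0.01,0,0,0,0.02,0,0,0,0.028,0,0,0,0.032,0,0,0,0.033,0]';python3 -m pendant '[0,0,0,0,0,0,0,0,0,0,0,0,0,0,0,0,0,0,0,0]'; python3 - <<'E'
from arc import *
from rig import bot
s=bot.read_state();c=bot.read_camera("wrist");cv2.imwrite("pics/w3.png",c["image"]);np.savez("w3.npz",**c)
d=bot.read_camera("scene");cv2.imwrite("pics/s3.png",d["image"])
T=T_of(c,s);n=s["tcp_pos"][:2];z=s["tcp_pos"][2]-.03;print(s["tcp_pos"],z)
print("shoulder",arc(c,T,n,z-.01,z+.008,.04,z,.027))
print("rim",arc(c,T,n,z-.022,z-.011,.06,z-.016,.0352,.7))
E
```

```text
t: 11.25
tcp_pos: [0.5087, 0.0643, 0.1228]
tcp_rot: [0.764, 0.646, -0.002, -0.002]
ft_force: [2.0, -0.7, -7.9]
opening: 0.035
gripper_force: 60.0
t: 11.75
tcp_pos: [0.5106, 0.0642, 0.1686]
tcp_rot: [0.764, 0.646, 0.0, 0.0]
ft_force: [0.4, -0.6, -6.8]
opening: 0.0348
gripper_force: 60.0
t: 12.25
tcp_pos: [0.5109, 0.0641, 0.201]
tcp_rot: [0.764, 0.646, 0.0, 0.0]
ft_force: [-0.5, -0.3, -6.8]
opening: 0.0351
gripper_force: 60.0
t: 12.75
tcp_pos: [0.5105, 0.0641, 0.2002]
tcp_rot: [0.764, 0.646, -0.0, -0.0]
ft_force: [-1.0, -0.6, -7.0]
opening: 0.0347
gripper_force: 60.0
[0.510505   0.06411453 0.20019159] 0.17019159179296445
shoulder ('free', array([0.51  , 0.0629, 0.0258]), 'fixed', array([0.5097, 0.0616]), 'zmed', np.float64(0.1702))
rim ('free', array([0.5097, 0.062 , 0.0351]), 'fixed', array([0.5097, 0.0618]), 'zmed', np.float64(0.1555))
```

View pics/s3.png

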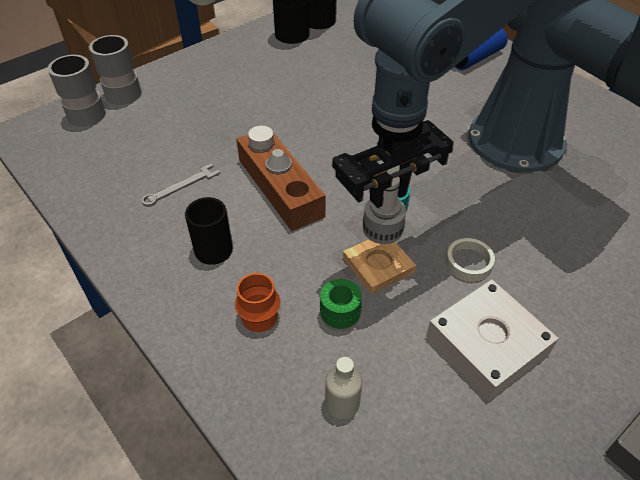

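View pics/w3.png

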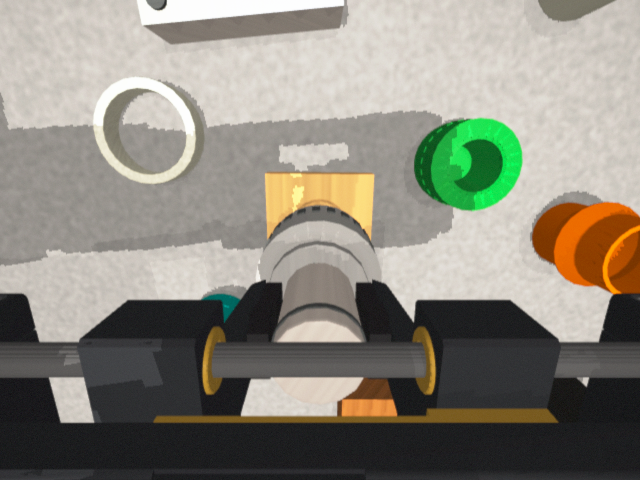

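The hub hangs clear of the nest from the mandrel: shoulder 6.7 mm above the rim, foot about 93 mm up. I'll carry it part-way and measure the station hole from close by.

```bash
python3 -m pendant '[-0.002,0.02,0,0,-0.005,0.05,0,0,-0.008,0.08,0,0,-0.012,0.11,0,0,-0.015,0.13,0,0]'; python3 -m pendant '[0,0.01,0,0,0,0.014,0,0,0,0.015,0,0,0,0.015,0,0,0,0.015,0,0]'; python3 - <<'E'
from arc import *
from rig import bot
s=bot.read_state();c=bot.read_camera("wrist");cv2.imwrite("pics/w4.png",c["image"]);np.savez("w4.npz",**c)
T=T_of(c,s);n=s["tcp_pos"][:2];z=s["tcp_pos"][2]-.03;print(s["tcp_pos"],s["ft_force"])
print("rim",arc(c,T,n,z-.022,z-.011,.06,z-.016,.0352,.7))
P=cloud(c,T);st=np.array([.4885,.309])
g=((P[...,2]<.044)&(np.hypot(P[...,0]-st[0],P[...,1]-st[1])<.035)).astype(np.uint8)
k=max(cv2.findContours(g,cv2.RETR_EXTERNAL,cv2.CHAIN_APPROX_NONE)[0],key=cv2.contourArea)
W=np.array([ray(c,T,*q,.047)[:2] for q in k[:,0]]);print("hole",cv2.fitEllipse(W.astype(np.float32)),k[:,0].min(0),k[:,0].max(0))
m=((P[...,2]>.045)&(P[...,2]<.053)&(np.hypot(P[...,0]-st[0],P[...,1]-st[1])<.13)).astype(np.uint8)
k=max(cv2.findContours(m,cv2.RETR_EXTERNAL,cv2.CHAIN_APPROX_NONE)[0],key=cv2.contourArea)
W=np.array([ray(c,T,*q,.05)[:2] for q in k[:,0]]);print("block",cv2.minAreaRect(W.astype(np.float32)),np.median(P[m>0][:,2]))
E
```

```text
t: 13.35
tcp_pos: [0.4952, 0.1959, 0.2004]
tcp_rot: [0.763, 0.646, 0.0, -0.0]
ft_force: [0.7, 0.2, -7.8]
opening: 0.0348
gripper_force: 60.0
t: 13.85
tcp_pos: [0.4961, 0.2083, 0.2007]
tcp_rot: [0.764, 0.645, 0.0, 0.0]
ft_force: [0.5, -0.2, -1.1]
opening: 0.0349
gripper_force: 60.0
[0.49608595 0.2082975  0.2007395 ] [ 0.54794803 -0.18591804 -1.0614796 ]Traceback (most recent call last):
  File "<stdin>", line 5, in <module>
  File "arc.py", line 6, in arc
    n,l,st,ce=cv2.connectedComponentsWithStats(m);k=1+np.argmax(st[1:,4]);m=l==k
                                                      ~~~~~~~~~^^^^^^^^^^
    return _wrapfunc(a, 'argmax', axis=axis, out=out, **kwds)
    return bound(*args, **kwds)
ValueError: attempt to get argmax of an empty sequence
```

View pics/w4.png

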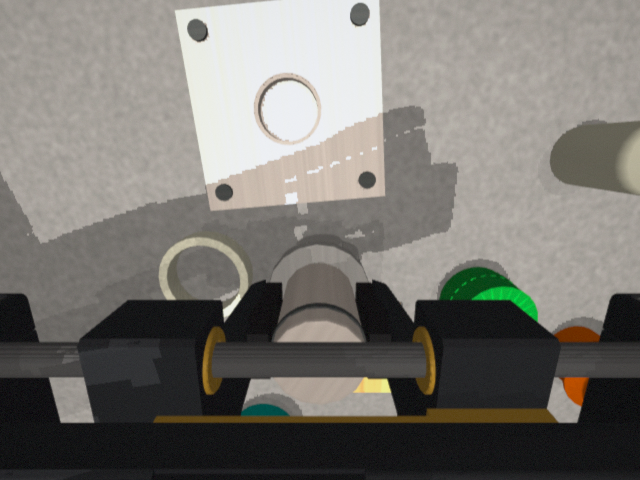

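The wrist force has dropped to mandrel weight alone, so the hub has slipped off (the picture shows only the shoulder at (320,270), plus the station hole at (288,108)). I need to see where the hub went.

```bash
python3 - <<'E'
from rig import bot
import cv2
d=bot.read_camera("scene");cv2.imwrite("pics/s4.png",d["image"]);import numpy as np;np.savez("s4.npz",**d)
E
```

```text
(no output)
```

View pics/s4.png

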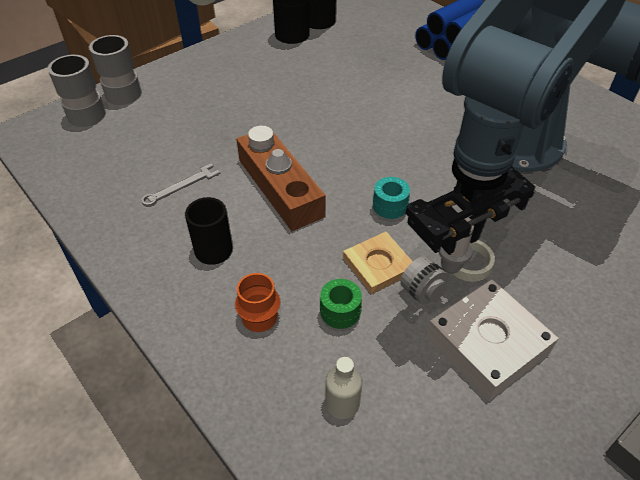

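The hub is tipped at (425,280) between nest and station, possibly still falling. I'll raise the arm, let it settle and look.

```bash
python3 -m pendant '[0,0,0.03,0,0,0,0.06,0,0,-0.03,0.06,0,0,-0.06,0.06,0,0,-0.08,0.06,0]'; python3 -m pendant '[0,0,0,0,0,0,0,0,0,0,0,0,0,0,0,0,0,0,0,0]'; python3 - <<'E'
from rig import bot
import cv2,numpy as np
s=bot.read_state();print(s["t"],s["tcp_pos"])
d=bot.read_camera("scene");np.savez("s5.npz",**d)
w=bot.read_camera("wrist");np.savez("w5.npz",tp=s["tcp_pos"],tr=s["tcp_rot"],**w)
b=np.hstack([cv2.resize(d["image"][170:410,300:560],(400,369)),cv2.resize(w["image"],(400,369))]);cv2.imwrite("pics/sw5.png",b)
E
```

```text
t: 14.45
tcp_pos: [0.4956, 0.1273, 0.2608]
tcp_rot: [0.764, 0.645, 0.0, 0.0]
ft_force: [-1.2, -0.6, -1.2]
opening: 0.0347
gripper_force: 60.0
t: 14.95
tcp_pos: [0.4955, 0.1298, 0.2603]
tcp_rot: [0.763, 0.646, -0.0, -0.0]
ft_force: [0.0, -0.4, -1.1]
opening: 0.035
gripper_force: 60.0
14.95 [0.49549397 0.12982686 0.26032077]
```

View pics/sw5.png

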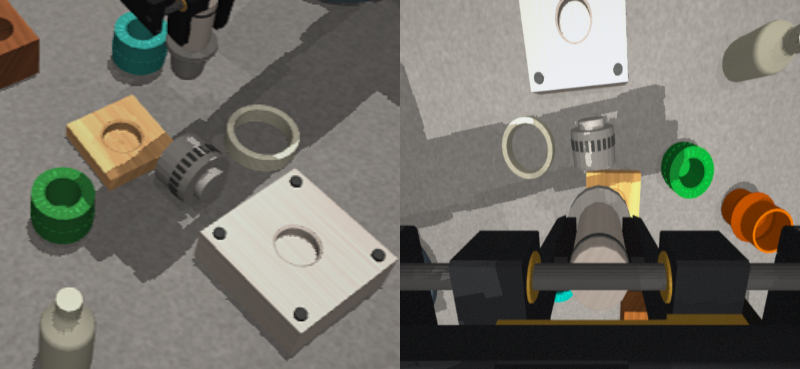

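The hub lies on its side between nest and station, foot toward the station. Now I measure its pose and the free space around it.

```bash
python3 - <<'E'
from h import *
def pts(c,T):
    P=cloud(c,T);ok=(c["z_map"]>0)&(P[...,0]>.44)&(P[...,0]<.58)&(P[...,1]>.08)&(P[...,1]<.232)&(P[...,2]>.006)&(P[...,2]<.1)
    # colour: not wood (blue vs red close)
    im=c["image"].astype(int);ok&=(im[...,2]-im[...,0]<25);return P[ok],P
S=dict(np.load("s5.npz"));W=dict(np.load("w5.npz"));
A,_=pts(S,T_of(S));B,PB=pts(W,T_of(W,dict(tcp_pos=W["tp"],tcp_rot=W["tr"])))
for n,Q in(("scene",A),("wrist",B)):
    print(n,len(Q),Q.min(0).round(3),Q.max(0).round(3))
    for y0 in np.arange(.085,.232,.01):
        q=Q[(Q[:,1]>y0)&(Q[:,1]<y0+.01)]
        if len(q)>8: print(round(y0,3),len(q),"x",np.percentile(q[:,0],[2,98]).round(3),"z",np.percentile(q[:,2],[2,50,98]).round(3),"x@top",np.median(q[q[:,2]>np.percentile(q[:,2],90)][:,0]).round(3))
t=dict(np.load("top0.npz"));T=T_of(t);P=cloud(t,T);im=t["image"].astype(int)
for n,u,v in(("green",262,212),("turq",329,345),("tape",224,352),("bottle",194,153),("orange",309,154)):
    print(n,P[v-25:v+25,u-25:u+25].reshape(-1,3)[P[v-25:v+25,u-25:u+25,2].ravel()>.018][:,:2].min(0).round(3),P[v-25:v+25,u-25:u+25].reshape(-1,3)[P[v-25:v+25,u-25:u+25,2].ravel()>.018][:,:2].max(0).round(3))
E
```

```text
scene 1613 [0.456 0.128 0.006] [0.557 0.232 0.074]
0.125 107 x [0.469 0.524] z [0.026 0.06  0.068] x@top 0.49
0.135 192 x [0.465 0.524] z [0.023 0.06  0.069] x@top 0.487
0.145 196 x [0.464 0.525] z [0.025 0.062 0.07 ] x@top 0.493
0.155 196 x [0.468 0.527] z [0.026 0.063 0.071] x@top 0.492
0.165 223 x [0.465 0.527] z [0.022 0.062 0.072] x@top 0.491
0.175 381 x [0.46  0.526] z [0.01  0.053 0.072] x@top 0.49
0.185 228 x [0.46  0.514] z [0.02  0.045 0.059] x@top 0.494
0.195 56 x [0.473 0.5  ] z [0.018 0.029 0.043] x@top 0.479
0.225 34 x [0.526 0.557] z [0.009 0.045 0.05 ] x@top 0.55
wrist 4561 [0.452 0.128 0.006] [0.556 0.232 0.073]
0.125 347 x [0.458 0.521] z [0.042 0.064 0.068] x@top 0.487
0.135 635 x [0.455 0.522] z [0.041 0.064 0.069] x@top 0.489
0.145 660 x [0.456 0.523] z [0.043 0.065 0.07 ] x@top 0.489
0.155 704 x [0.456 0.525] z [0.044 0.067 0.072] x@top 0.49
0.165 726 x [0.456 0.524] z [0.044 0.067 0.072] x@top 0.491
0.175 752 x [0.458 0.524] z [0.022 0.057 0.072] x@top 0.49
0.185 436 x [0.471 0.512] z [0.022 0.053 0.059] x@top 0.492
0.195 9 x [0.475 0.487] z [0.02  0.025 0.031] x@top 0.474
0.225 292 x [0.511 0.556] z [0.007 0.041 0.051] x@top 0.544
green [ 0.456 -0.026] [0.678 0.135]
turq [ 0.354 -0.065] [0.456 0.006]
tape [ 0.329 -0.026] [0.456 0.216]
bottle [ 0.456 -0.026] [0.778 0.254]
orange [ 0.456 -0.031] [0.788 0.046]
```

Hub pose: lying flat, mouth at y≈0.128, foot end at y≈0.192, axis at x≈0.49 and z≈0.036.

Recovery plan:
1. Pivot the mandrel between the pads to nearly horizontal, using the empty nest hole as a stop.
2. Slide it into the bore and push home against the station wall.
3. Raise it so the hub swings upright. Only the mandrel touches the hub.

```bash
python3 -m pendant '[0.0145,-0.04,0,0,0.0145,-0.067,0,0,0.0145,-0.067,-0.04,0,0.0145,-0.067,-0.08,0,0.0145,-0.067,-0.12,0]'; python3 -m pendant '[0,0,-0.02,0,0,0,-0.035,0,0,0,-0.044,0,0,0,-0.046,0,0,0,-0.046,0]';  python3 -m pendant '[0,0,0,0,0,0,0,0,0,0,0,0,0,0,0,0,0,0,0,0]' - 10
```

```text
t: 15.55
tcp_pos: [0.5104, 0.062, 0.1395]
tcp_rot: [0.764, 0.645, 0.001, 0.001]
ft_force: [0.4, 0.2, -2.2]
opening: 0.0351
gripper_force: 60.0
t: 16.05
tcp_pos: [0.5104, 0.0622, 0.0947]
tcp_rot: [0.764, 0.646, 0.0, 0.0]
ft_force: [-0.4, 0.5, -1.3]
opening: 0.0346
gripper_force: 60.0
t: 16.55
tcp_pos: [0.5102, 0.0621, 0.0946]
tcp_rot: [0.764, 0.646, 0.0, 0.0]
ft_force: [-0.2, -0.5, -1.3]
opening: 0.0354
gripper_force: 10.0
```

```bash
python3 -m pendant '[-0.0017,-0.01,0,0,-0.0035,-0.02,-0.001,0,-0.0054,-0.0305,-0.002,0,-0.0073,-0.0414,-0.005,0,-0.0091,-0.0517,-0.010,0]'; python3 -m pendant '[-0.0017,-0.01,-0.006,0,-0.0032,-0.0182,-0.012,0,-0.0032,-0.0182,-0.012,0,-0.0032,-0.0182,-0.012,0,-0.0032,-0.0182,-0.012,0]'; python3 - <<'E'
from rig import bot
import cv2,numpy as np
s=bot.read_state()
d=bot.read_camera("scene");np.savez("s6.npz",**d)
w=bot.read_camera("wrist");np.savez("w6.npz",tp=s["tcp_pos"],tr=s["tcp_rot"],**w)
b=np.hstack([cv2.resize(d["image"][130:310,290:485],(400,369)),cv2.resize(w["image"],(400,369))]);cv2.imwrite("pics/sw6.png",b)
E
```

```text
t: 17.05
tcp_pos: [0.5011, 0.009, 0.0845]
tcp_rot: [0.764, 0.645, 0.0, 0.0]
ft_force: [0.7, 0.0, 0.7]
opening: 0.0353
gripper_force: 10.0
t: 17.55
tcp_pos: [0.4975, -0.0076, 0.0722]
tcp_rot: [0.764, 0.646, -0.0, -0.0]
ft_force: [-0.6, -0.0, -1.2]
opening: 0.0355
gripper_force: 10.0
```

View pics/sw6.png

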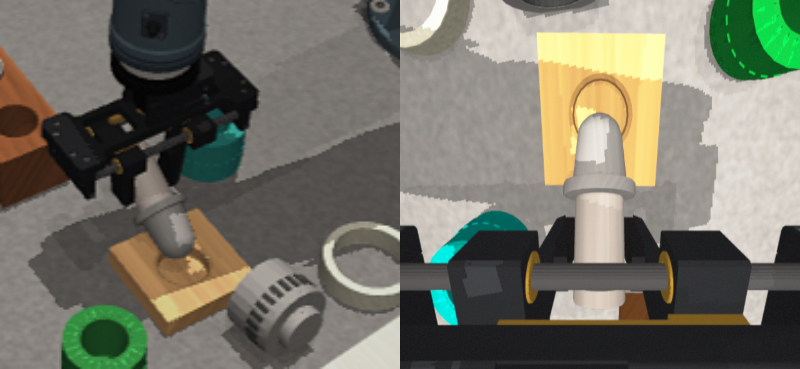

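The view shows the mandrel tilted about 50° with its nose in the nest hole, pointing toward the hub, as planned. From here I work from depth numbers only.

```bash
cat > tilt.py <<'E'
from h import *
def mand(c,s,verbose=True):
    "axis of held mandrel from the ridge of the head/shank seen by the wrist camera"
    T=T_of(c,s);P=cloud(c,T);R0=R.from_quat(s["tcp_rot"]).as_matrix();yax=R0[:,1];f=np.array([-R0[0,0],-R0[1,0]]);f*=np.sign(f[1])
    d=P-s["tcp_pos"];S=d[...,0]*f[0]+d[...,1]*f[1];L=d@yax
    m=(abs(L)<.004)&(c["z_map"]>0)&(S>-.03)&(S<.14)
    out=[]
    for a in np.arange(-.03,.14,.005):
        q=P[m&(S>=a)&(S<a+.005)]
        if len(q)>3: out.append((round(a*1e3+2.5),len(q),round(np.percentile(q[:,2],95)*1e3,1),round(np.percentile(q[:,2],10)*1e3,1)))
    return out
def grab():
    from rig import bot
    s=bot.read_state();c=bot.read_camera("wrist");return c,s
E
python3 - <<'E'
from tilt import *
w=dict(np.load("w6.npz"));s=dict(tcp_pos=w["tp"],tcp_rot=w["tr"])
print(s["tcp_pos"]);print(mand(w,s))
E
```

```text
[ 0.49752082 -0.00758534  0.0721836 ]
[(-22, 213, np.float64(99.0), np.float64(96.9)), (-17, 296, np.float64(97.7), np.float64(95.0)), (-12, 13, np.float64(96.8), np.float64(95.6)), (-2, 204, np.float64(88.7), np.float64(86.5)), (3, 294, np.float64(87.1), np.float64(83.9)), (8, 283, np.float64(84.4), np.float64(81.3)), (13, 275, np.float64(81.6), np.float64(78.6)), (18, 526, np.float64(149.9), np.float64(76.4)), (23, 3696, np.float64(164.6), np.float64(139.1)), (28, 788, np.float64(139.5), np.float64(71.5)), (33, 147, np.float64(79.6), np.float64(73.3)), (38, 338, np.float64(78.7), np.float64(68.7)), (43, 279, np.float64(75.5), np.float64(65.0)), (48, 243, np.float64(65.2), np.float64(61.6)), (53, 240, np.float64(61.9), np.float64(58.3)), (58, 215, np.float64(58.3), np.float64(55.0)), (63, 214, np.float64(55.0), np.float64(51.7)), (68, 211, np.float64(51.3), np.float64(44.3)), (73, 141, np.float64(41.1), np.float64(5.0)), (78, 126, np.float64(7.1), np.float64(5.2)), (83, 127, np.float64(7.2), np.float64(5.1)), (88, 139, np.float64(6.9), np.float64(5.3)), (93, 204, np.float64(21.6), np.float64(5.6)), (98, 176, np.float64(23.1), np.float64(20.9)), (103, 170, np.float64(22.9), np.float64(21.1)), (108, 181, np.float64(23.3), np.float64(21.1)), (113, 182, np.float64(23.3), np.float64(20.9)), (118, 128, np.float64(22.9), np.float64(21.0)), (123, 22, np.float64(0.8), np.float64(-0.5)), (128, 161, np.float64(1.1), np.float64(-1.1)), (133, 157, np.float64(1.1), np.float64(-0.9)), (138, 164, np.float64(1.3), np.float64(-0.9))]
```

```bash
python3 -m pendant '[0.003,0.015,0.004,0,0.006,0.03,0.004,0,0.006,0.03,-0.004,0,0.006,0.03,-0.010,0,0.006,0.03,-0.012,0]'; python3 -m pendant '[0,0,0,0,0,0,0,0,0,0,0,0,0,0,0,0,0,0,0,0]' - 60; python3 - <<'E'
from tilt import *
c,s=grab();print(s["tcp_pos"]);print([(a,float(b)) for a,n,b,d in mand(c,s)])
E
```

```text
t: 18.15
tcp_pos: [0.5047, 0.0206, 0.0606]
tcp_rot: [0.763, 0.646, -0.0, 0.002]
ft_force: [-2.8, -7.2, 10.7]
opening: 0.0356
gripper_force: 10.0
t: 18.65
tcp_pos: [0.5046, 0.0209, 0.0608]
tcp_rot: [0.764, 0.646, 0.0, 0.001]
ft_force: [-1.0, -4.8, 5.7]
opening: 0.0348
gripper_force: 60.0
[0.50460527 0.02091028 0.06081504]
[(-28, 84.6), (-22, 83.0), (-17, 82.4), (-2, 75.8), (3, 74.5), (8, 72.6), (13, 70.9), (18, 138.5), (23, 153.2), (28, 128.2), (33, 73.7), (38, 71.7), (43, 63.0), (48, 60.8), (53, 58.5), (58, 56.2), (63, 54.2), (68, 50.5), (73, 44.4), (78, 23.1), (83, 23.1), (88, 23.0), (93, 1.2), (98, 1.3), (103, 1.4), (108, 46.8), (113, 47.8), (118, 48.2), (123, 47.2), (128, 39.2), (133, 0.9), (138, 1.2)]
```

```bash
python3 -m pendant '[0,0,0.01,0,-0.0226,0,0.012,0.133,-0.0226,0.008,0.012,0.133,-0.0226,0.008,0.012,0.133,-0.0226,0.008,0.012,0.133]'; python3 - <<'E'
from tilt import *
c,s=grab();np.savez("w7.npz",tp=s["tcp_pos"],tr=s["tcp_rot"],**c);print(s["tcp_pos"]);print([(a,float(b)) for a,n,b,d in mand(c,s)])
T=T_of(c,s);P=cloud(c,T);R0=R.from_quat(s["tcp_rot"]).as_matrix();f=R0[:2,0];f=f*np.sign(f[1]);l=np.array([f[1],-f[0]]);print("f",f)
d=P[...,:2]-s["tcp_pos"][:2];S=d@f;L=d@l
im=c["image"].astype(int);col=(im[...,2]-im[...,0]<25)
for a in np.arange(.045,.175,.01):
    m=(S>a)&(S<a+.01)&(abs(L)<.05)&(c["z_map"]>0)&(P[...,2]>.028)&(P[...,2]<.09)&col
    if m.sum()>10:
        h=m&(P[...,2]>.045);print(round(a,3),m.sum(),"L",np.percentile(L[h],[1,99]).round(4) if h.any() else "", "zmax",np.percentile(P[m][:,2],98).round(4))
E
```

```text
t: 19.2
tcp_pos: [0.4817, 0.0304, 0.0725]
tcp_rot: [0.729, 0.684, 0.0, 0.0]
ft_force: [0.1, -0.3, -1.8]
opening: 0.0347
gripper_force: 60.0
[0.48168572 0.03041446 0.07250557]
[(-28, 96.3), (-22, 95.1), (-17, 94.6), (-2, 87.5), (3, 86.2), (8, 84.5), (13, 82.5), (18, 150.2), (23, 164.9), (28, 139.9), (33, 85.2), (38, 83.2), (43, 74.3), (48, 71.9), (53, 69.7), (58, 67.4), (63, 64.8), (68, 61.8), (73, 55.3), (78, 23.1), (83, 23.4), (88, 1.3), (93, 1.0), (98, 68.0), (103, 68.6), (108, 69.2), (113, 69.4), (118, 70.2), (123, 68.8)]
f [0.06340942 0.9979876 ]
0.045 2012 L [-0.017  0.017] zmax 0.0713
0.055 1781 L [-0.016   0.0157] zmax 0.067
0.065 753 L [-0.0124  0.0118] zmax 0.0618
0.095 3748 L [-0.0321  0.0312] zmax 0.0684
0.105 4949 L [-0.0327  0.0319] zmax 0.0692
0.115 3595 L [-0.0329  0.0325] zmax 0.0697
0.125 151 L [-0.0354  0.0349] zmax 0.0544
```

Mandrel axis and hub bore line up within 0.5 mm. Going in.

```bash
python3 -m pendant '[0.0005,0.008,-0.006,0,0.001,0.014,-0.0095,0,0.0014,0.021,-0.010,0,0.0018,0.028,-0.012,0,0.0022,0.034,-0.013,0]'; python3 - <<'E'
from tilt import *
c,s=grab();print(s["tcp_pos"],s["ft_force"]);print([(a,float(b)) for a,n,b,d in mand(c,s)])
E
```

```text
t: 19.75
tcp_pos: [0.4861, 0.0635, 0.0613]
tcp_rot: [0.729, 0.685, 0.001, 0.003]
ft_force: [-2.7, -11.3, 21.8]
opening: 0.0348
gripper_force: 60.0
[0.48607258 0.06346136 0.06130573] [ -2.74907754 -11.34949619  21.76313581]
[(-28, 84.3), (-22, 83.0), (-17, 82.4), (-2, 76.2), (3, 74.9), (8, 73.3), (13, 71.6), (18, 138.9), (23, 153.7), (28, 128.7), (33, 74.8), (38, 73.1), (43, 64.3), (48, 62.0), (53, 59.8), (58, 57.7), (63, 55.5), (68, 68.6), (73, 69.0), (78, 69.3), (83, 69.9), (88, 70.4), (93, 71.8), (98, 72.3), (103, 72.6), (108, 72.1), (113, 72.4), (118, 71.2)]
```

```bash
python3 -m pendant '[0,0,0.003,0,0,0,0.005,0,0.0003,0.004,0.006,0,0.0006,0.008,0.006,0,0.0006,0.01,0.006,0]' - 15; python3 - <<'E'
from tilt import *
c,s=grab();print(s["tcp_pos"],s["ft_force"]);print([(a,float(b)) for a,n,b,d in mand(c,s)])
E
```

```text
t: 20.3
tcp_pos: [0.4836, 0.0747, 0.0651]
tcp_rot: [0.729, 0.685, -0.0, -0.0]
ft_force: [0.4, -1.2, -2.7]
opening: 0.0356
gripper_force: 15.0
[0.4836496  0.07468331 0.06507601] [ 0.39167449 -1.22123268 -2.70646781]
[(-28, 88.5), (-22, 87.5), (-17, 86.6), (-2, 80.2), (3, 78.7), (8, 77.2), (13, 75.6), (18, 142.7), (23, 157.5), (28, 132.5), (33, 78.4), (38, 76.7), (43, 67.9), (48, 65.6), (53, 63.2), (58, 61.0), (63, 74.4), (68, 74.3), (73, 74.2), (78, 74.0), (83, 73.7), (88, 74.0), (93, 74.4), (98, 74.2), (103, 73.6), (108, 72.7), (113, 72.6), (118, 58.3), (123, 58.3)]
```

```bash
python3 -m pendant '[0.0003,0.005,-0.001,0,0.0006,0.01,-0.002,0,0.001,0.015,-0.003,0,0.0013,0.02,-0.003,0,0.0016,0.025,-0.003,0]'; python3 - <<'E'
from tilt import *
c,s=grab();print(s["tcp_pos"],s["ft_force"]);print([(a,float(b)) for a,n,b,d in mand(c,s)])
E
```

```text
t: 20.85
tcp_pos: [0.4859, 0.0994, 0.0626]
tcp_rot: [0.729, 0.685, 0.0, 0.0]
ft_force: [-0.7, -4.1, 1.5]
opening: 0.0353
gripper_force: 15.0
[0.48593868 0.09944432 0.06264776] [-0.69621035 -4.10114685  1.47314886]
[(-28, 85.3), (-22, 84.1), (-17, 83.4), (-2, 77.6), (3, 76.4), (8, 74.8), (13, 73.5), (18, 140.3), (23, 155.1), (28, 129.9), (33, 76.8), (38, 75.0), (43, 66.5), (48, 79.6), (53, 79.6), (58, 78.7), (63, 77.9), (68, 76.9), (73, 76.1), (78, 76.1), (83, 75.0), (88, 74.1), (93, 72.3), (98, 71.3), (103, 55.9), (108, 55.2), (123, 1.2), (128, 1.3), (133, 18.6)]
```

```bash
python3 -m pendant '[0.0003,0.005,-0.001,0,0.0006,0.01,-0.003,0,0.001,0.014,-0.006,0,0.0012,0.018,-0.01,0,0.0014,0.021,-0.013,0]'; python3 - <<'E'
from tilt import *
c,s=grab();print(s["tcp_pos"],s["ft_force"]);print([(a,float(b)) for a,n,b,d in mand(c,s)])
E
```

```text
t: 21.4
tcp_pos: [0.4878, 0.1196, 0.0498]
tcp_rot: [0.729, 0.685, -0.0, 0.001]
ft_force: [-0.3, -7.4, 4.2]
opening: 0.0359
gripper_force: 15.0
[0.48778892 0.11959636 0.04976877] [-0.25917951 -7.43655883  4.19297397]
[(-28, 67.1), (-22, 66.0), (-7, 63.3), (-2, 63.8), (3, 63.4), (8, 62.6), (13, 62.2), (18, 127.4), (23, 142.2), (28, 117.0), (33, 68.5), (38, 77.3), (43, 77.4), (48, 76.7), (53, 76.2), (58, 75.6), (63, 75.2), (68, 75.5), (73, 74.9), (78, 74.2), (83, 72.7), (88, 72.0), (93, 57.2), (98, 56.5), (113, 50.1), (118, 51.1)]
```

```bash
python3 -m pendant '[0.0002,0.003,-0.001,0,0.0004,0.006,-0.002,0,0.0005,0.008,-0.003,0,0.0005,0.009,-0.003,0,0.0005,0.009,-0.003,0]'; python3 -m pendant '[0,0,0,0,0,0,0,0,0,0.001,0,0,0,0.002,0,0,0,0.002,0,0]' - 60; python3 - <<'E'
from tilt import *
c,s=grab();print(s["tcp_pos"],s["ft_force"]);print([(a,float(b)) for a,n,b,d in mand(c,s)])
E
```

```text
t: 21.95
tcp_pos: [0.4879, 0.1289, 0.0466]
tcp_rot: [0.729, 0.685, 0.0, 0.0]
ft_force: [-0.1, -4.6, 2.3]
opening: 0.0357
gripper_force: 15.0
t: 22.45
tcp_pos: [0.488, 0.1308, 0.0468]
tcp_rot: [0.729, 0.685, 0.0, 0.001]
ft_force: [0.5, -5.9, 3.9]
opening: 0.0349
gripper_force: 60.0
[0.48801322 0.13080981 0.04675875] [ 0.49774466 -5.93678155  3.92608765]
[(-28, 63.2), (-22, 62.3), (-7, 60.2), (-2, 60.5), (3, 60.3), (8, 59.9), (13, 59.6), (18, 124.5), (23, 139.2), (28, 114.0), (33, 65.8), (38, 75.8), (43, 75.6), (48, 75.2), (53, 74.8), (58, 74.5), (63, 74.8), (68, 75.0), (73, 74.5), (78, 73.7), (83, 72.6), (88, 72.5), (93, 57.7), (98, 57.3), (103, 51.0), (108, 51.2), (113, 51.2), (118, 51.2)]
```

```bash
python3 -m pendant '[0,0.001,0,0,0,0.002,0,0,0,0.002,0,0,0,0.002,0,0,0,0.002,0,0]'; python3 -m pendant '[0,0.0005,0,0,0,0.001,0,0,0,0.001,0,0,0,0.001,0,0,0,0.001,0,0]'
```

```text
t: 23.0
tcp_pos: [0.4881, 0.1328, 0.0468]
tcp_rot: [0.729, 0.685, 0.0, 0.001]
ft_force: [0.0, -6.8, 4.6]
opening: 0.0347
gripper_force: 60.0
t: 23.5
tcp_pos: [0.4881, 0.1336, 0.0468]
tcp_rot: [0.729, 0.685, 0.0, 0.001]
ft_force: [-0.2, -7.2, 3.5]
opening: 0.0348
gripper_force: 60.0
```

```bash
python3 -m pendant '[0,0.001,0,0,0,0.002,0,0,0,0.002,0,0,0,0.002,0,0,0,0.002,0,0]'; python3 -m pendant '[0,0.0005,0,0,0,0.001,0,0,0,0.001,0,0,0,0.001,0,0,0,0.001,0,0]'
```

```text
t: 24.0
tcp_pos: [0.4881, 0.1356, 0.0467]
tcp_rot: [0.729, 0.684, -0.0, 0.001]
ft_force: [0.9, -7.5, 2.7]
opening: 0.0344
gripper_force: 60.0
t: 24.5
tcp_pos: [0.488, 0.1358, 0.0467]
tcp_rot: [0.729, 0.685, -0.001, 0.001]
ft_force: [0.4, -11.9, 4.3]
opening: 0.0348
gripper_force: 60.0
```

```bash
python3 -m pendant '[0,0.0005,0,0,0,0.001,0,0,0,0.0015,0,0,0,0.0015,0,0,0,0.0015,0,0]'
```

```text
t: 25.0
tcp_pos: [0.488, 0.1362, 0.0467]
tcp_rot: [0.729, 0.685, -0.001, 0.002]
ft_force: [-0.3, -17.8, 5.9]
opening: 0.0348
gripper_force: 60.0
```

```bash
python3 -m pendant '[0,0.0004,0,0,0,0.0008,0,0,0,0.001,0,0,0,0.001,0,0,0,0.001,0,0]'
```

```text
t: 25.5
tcp_pos: [0.4879, 0.1364, 0.0467]
tcp_rot: [0.729, 0.685, -0.002, 0.002]
ft_force: [-1.6, -22.1, 5.3]
opening: 0.0346
gripper_force: 60.0
```

```bash
python3 -m pendant '[0,0.0004,0,0,0,0.0008,0,0,0,0.0012,0,0,0,0.0012,0,0,0,0.0012,0,0]'; python3 - <<'E'
from tilt import *
c,s=grab();print(s["tcp_pos"],s["ft_force"]);print([(a,float(b)) for a,n,b,d in mand(c,s)])
E
```

```text
t: 26.0
tcp_pos: [0.4879, 0.1366, 0.0466]
tcp_rot: [0.729, 0.685, -0.003, 0.002]
ft_force: [-2.0, -27.2, 5.6]
opening: 0.0346
gripper_force: 60.0
[0.48786666 0.13664869 0.04661094] [ -2.00620736 -27.19273254   5.59680374]
[(-28, 63.1), (-22, 62.2), (-7, 59.9), (-2, 60.5), (3, 60.1), (8, 59.9), (13, 59.4), (18, 124.3), (23, 138.9), (28, 113.9), (33, 61.8), (38, 75.6), (43, 75.3), (48, 75.1), (53, 74.6), (58, 74.3), (63, 74.8), (68, 74.6), (73, 74.4), (78, 73.2), (83, 72.5), (88, 72.0), (93, 57.7), (98, 56.8), (103, 51.2), (108, 51.2), (113, 51.3), (118, 51.1)]
```

Locked with about 27 N. I'll drag the pair back from the station wall, then raise it with a lighter grip so the hub swings down.

```bash
python3 -m pendant '[0,-0.004,0,0,-0.0003,-0.01,0.001,0,-0.001,-0.018,0.002,0,-0.0015,-0.026,0.002,0,-0.002,-0.034,0.002,0]'; python3 - <<'E'
from tilt import *
c,s=grab();print(s["tcp_pos"],s["ft_force"]);print([(a,float(b)) for a,n,b,d in mand(c,s)])
E
```

```text
t: 26.55
tcp_pos: [0.4849, 0.1067, 0.0481]
tcp_rot: [0.729, 0.685, -0.0, -0.0]
ft_force: [0.2, 3.0, -2.9]
opening: 0.0347
gripper_force: 60.0
[0.48485137 0.10668328 0.04806086] [ 0.19539717  3.01203102 -2.8570449 ]
[(-28, 64.9), (-22, 63.9), (-7, 61.5), (-2, 62.1), (3, 61.5), (8, 61.1), (13, 60.5), (18, 125.8), (23, 140.5), (28, 115.3), (33, 67.3), (38, 76.2), (43, 76.2), (48, 75.7), (53, 75.3), (58, 74.9), (63, 75.1), (68, 75.1), (73, 74.7), (78, 73.9), (83, 72.7), (88, 72.3), (93, 57.7), (98, 57.4), (108, 1.4), (113, 1.1), (118, 1.2), (123, 1.3), (128, 24.1)]
```

```bash
python3 -m pendant '[0.0002,0.003,0.006,0,0.0004,0.006,0.012,0,0.0007,0.011,0.018,0,0.001,0.016,0.024,0,0.0014,0.022,0.030,0]' - 20; python3 - <<'E'
from tilt import *
c,s=grab();print(s["tcp_pos"],s["ft_force"]);print([(a,float(b)) for a,n,b,d in mand(c,s)])
E
```

```text
t: 27.1
tcp_pos: [0.4867, 0.1298, 0.0788]
tcp_rot: [0.729, 0.685, 0.0, -0.0]
ft_force: [-0.6, 1.7, -5.4]
opening: 0.0357
gripper_force: 20.0
[0.48671275 0.12981658 0.07884425] [-0.63742108  1.65269512 -5.42031928]
[(-28, 108.0), (-22, 107.8), (-17, 105.1), (-12, 103.7), (-2, 95.3), (3, 93.3), (8, 90.5), (13, 87.6), (18, 156.5), (23, 171.3), (28, 146.2), (33, 86.2), (38, 83.3), (43, 82.3), (48, 87.1), (53, 85.4), (58, 82.5), (63, 79.8), (68, 76.7), (73, 75.0), (78, 71.9), (83, 69.1), (88, 65.0), (93, 62.7), (98, 1.3), (103, 50.5), (108, 51.1), (113, 51.1), (118, 51.2), (123, 51.3), (128, 51.1)]
```

```bash
python3 -m pendant '[0.0003,0.005,0.005,0,0.0006,0.010,0.010,0,0.001,0.015,0.015,0,0.0013,0.02,0.020,0,0.0015,0.024,0.025,0]'; python3 - <<'E'
from tilt import *
c,s=grab();print(s["tcp_pos"],s["ft_force"]);print([(a,float(b)) for a,n,b,d in mand(c,s)])
E
```

```text
t: 27.65
tcp_pos: [0.4882, 0.1533, 0.1036]
tcp_rot: [0.729, 0.685, -0.0, -0.0]
ft_force: [-0.5, 0.1, -7.3]
opening: 0.0353
gripper_force: 20.0
[0.48822798 0.15331558 0.10363207] [-0.46604807  0.08421978 -7.32379155]
[(-28, 128.7), (-22, 131.4), (-17, 133.9), (-12, 136.3), (-7, 139.0), (3, 127.6), (8, 121.4), (13, 111.3), (18, 181.2), (23, 196.2), (28, 170.9), (33, 90.1), (38, 78.8), (43, 81.3), (48, 81.5), (53, 72.7), (58, 63.2), (63, 55.9), (68, 43.1), (73, 1.0), (78, 1.4), (83, 51.0), (88, 51.1), (93, 51.2), (98, 51.4), (103, 51.2), (108, 51.1), (113, 51.4), (118, 50.9), (123, 51.4), (128, 51.1), (133, 50.8), (138, 47.1)]
```

```bash
python3 -m pendant '[0,0.002,0.005,0,0,0.005,0.010,0,0,0.008,0.016,0,0.0005,0.012,0.022,0,0.0005,0.012,0.025,0]' ; python3 - <<'E'
from tilt import *
c,s=grab();print(s["tcp_pos"],s["ft_force"]);print([(a,float(b)) for a,n,b,d in mand(c,s)])
E
```

```text
t: 28.2
tcp_pos: [0.4894, 0.1655, 0.1293]
tcp_rot: [0.729, 0.685, 0.001, 0.0]
ft_force: [0.9, 0.5, -7.5]
opening: 0.0354
gripper_force: 20.0
[0.48939148 0.16547012 0.12933833] [ 0.91806849  0.46572402 -7.50742236]
[(-28, 156.7), (-22, 157.7), (-17, 158.9), (-12, 160.2), (-7, 161.1), (3, 157.7), (8, 158.6), (13, 141.0), (18, 207.0), (23, 221.9), (28, 196.6), (33, 95.0), (38, 96.4), (43, 94.4), (48, 73.8), (53, 58.9), (58, 1.3), (63, 1.2), (68, 50.9), (73, 50.9), (78, 51.2), (83, 51.2), (88, 51.1), (93, 51.2), (98, 51.4), (103, 51.1), (108, 51.2), (113, 51.3), (118, 51.1), (123, 49.9), (128, 35.2), (133, 35.2), (138, 35.5)]
```

```bash
python3 -m pendant '[0,0.0,-0.004,0,0.0,0.0,-0.008,0,0.0,0.0,-0.012,0,0.0,0.002,-0.016,0,0.0,0.004,-0.019,0]' ;  python3 -m pendant '[0,0.003,-0.001,0,0.0,0.006,-0.002,0,0.0,0.008,-0.003,0,0.0,0.008,-0.004,0,0.0,0.008,-0.004,0]' ; python3 - <<'E'
from tilt import *
c,s=grab();print(s["tcp_pos"],s["ft_force"]);print([(a,float(b)) for a,n,b,d in mand(c,s)])
E
```

```text
t: 28.75
tcp_pos: [0.4885, 0.1689, 0.1086]
tcp_rot: [0.729, 0.684, -0.0, -0.0]
ft_force: [0.2, 0.2, -7.4]
opening: 0.0354
gripper_force: 20.0
t: 29.25
tcp_pos: [0.4898, 0.1773, 0.1071]
tcp_rot: [0.729, 0.685, 0.001, 0.001]
ft_force: [-3.4, 0.5, 6.2]
opening: 0.0352
gripper_force: 20.1
[0.48983991 0.17734301 0.10710257] [-3.41544559  0.50019957  6.20021251]
[(-28, 135.0), (-22, 136.0), (-17, 136.9), (-12, 138.0), (-7, 138.6), (8, 138.1), (13, 120.1), (18, 184.8), (23, 199.5), (28, 174.4), (33, 71.4), (38, 72.1), (43, 63.9), (48, 43.9), (53, 0.9), (58, 50.8), (63, 51.0), (68, 51.2), (73, 51.1), (78, 51.2), (83, 51.2), (88, 51.4), (93, 51.0), (98, 51.2), (103, 51.2), (108, 50.7), (113, 48.1), (118, 35.3), (123, 35.1), (128, 35.2), (133, 35.3), (138, 35.3)]
```

The pair rests on the table, leaning about 10°. I'll open the fingers so it settles onto its foot, then regrip squarely.

```bash
python3 -m pendant '[0,0.002,0.001,0,0,0.004,0.001,0,0,0.004,0.001,0,0,0.004,0.001,0,0,0.004,0.001,0]' - 6; python3 -m pendant '[0,0,0,0,0,0,0,0,0,0,0,0,0,0,0,0,0,0,0,0]' 0.3 60; python3 - <<'E'
from tilt import *
from arc import arc
c,s=grab();np.savez("w8.npz",tp=s["tcp_pos"],tr=s["tcp_rot"],**c);print(s["tcp_pos"],s["ft_force"]);print([(a,float(b)) for a,n,b,d in mand(c,s)])
T=T_of(c,s)
n=(.491,.19)
print("shoulder",arc(c,T,n,.071,.082,.045,.0765,.027))
print("rim",arc(c,T,n,.056,.067,.06,.062,.0352,.7))
from rig import bot
t=bot.read_camera("scene");np.savez("s8.npz",**t);T=T_of(t)
try: print("head scene",plane_fit(t,T,n,.118,.15,.05,.136))
except Exception as e: print(e)
E
```

```text
t: 29.8
tcp_pos: [0.4897, 0.1811, 0.1071]
tcp_rot: [0.729, 0.685, 0.001, 0.0]
ft_force: [0.2, 1.1, 4.8]
opening: 0.0359
gripper_force: 6.0
t: 30.3
tcp_pos: [0.4888, 0.1808, 0.1063]
tcp_rot: [0.729, 0.685, -0.0, -0.0]
ft_force: [0.7, -0.2, -0.1]
opening: 0.0575
gripper_force: 0.0
[0.48880479 0.18081486 0.10626655] [ 0.65265583 -0.17532081 -0.1168307 ]
[(8, 137.1), (13, 137.2), (18, 183.8), (23, 198.7), (28, 173.5), (33, 135.8), (38, 77.1), (43, 73.7), (48, 62.8), (53, 51.1), (58, 51.1), (63, 51.1), (68, 51.0), (73, 51.5), (78, 51.0), (83, 51.0), (88, 51.1), (93, 51.3), (98, 51.1), (103, 51.0), (108, 48.9), (113, 35.2), (118, 35.3), (123, 35.3), (128, 35.1), (133, 35.2), (138, 35.1)]
shoulder ('free', array([0.4899, 0.1958, 0.0259]), 'fixed', array([0.4898, 0.1946]), 'zmed', np.float64(0.0762))
rim ('free', array([0.4899, 0.1957, 0.0347]), 'fixed', array([0.4899, 0.1951]), 'zmed', np.float64(0.062))
head scene ((0.48967742919921875, 0.20487698912620544), (0.020770229399204254, 0.06761827319860458), np.float64(0.13377929899845864), np.int64(359))
```

The hub now stands upright on the table with the mandrel seated: rim at 62.0 mm, shoulder 6.2 mm above it. Regripping and pushing down again.

```bash
python3 -m pendant '[0.0005,0.006,0,0,0.001,0.012,0,0,0.001,0.014,0,0,0.001,0.014,0,0,0.001,0.014,0,0]'; python3 -m pendant '[0,0,0,0,0,0,0,0,0,0,0,0,0,0,0,0,0,0,0,0]' -0.4 60;python3 -m pendant '[0,0,-0.0005,0,0,0,-0.001,0,0,0,-0.001,0,0,0,-0.001,0,0,0,-0.001,0]'
```

```text
t: 30.9
tcp_pos: [0.4898, 0.1951, 0.1064]
tcp_rot: [0.729, 0.685, -0.0, 0.0]
ft_force: [-0.9, 0.5, -0.6]
opening: 0.0574
gripper_force: 0.0
t: 31.4
tcp_pos: [0.4901, 0.1948, 0.1064]
tcp_rot: [0.729, 0.685, 0.0, 0.0]
ft_force: [0.4, 0.2, -0.8]
opening: 0.0349
gripper_force: 60.0
t: 31.9
tcp_pos: [0.4902, 0.1949, 0.1064]
tcp_rot: [0.729, 0.685, 0.0, 0.0]
ft_force: [-2.3, -1.2, 7.6]
opening: 0.0347
gripper_force: 60.0
```

```bash
python3 -m pendant '[0,0,-0.0005,0,0,0,-0.001,0,0,0,-0.0015,0,0,0,-0.002,0,0,0,-0.002,0]'; python3 -m pendant '[0,0,-0.0002,0,0,0,-0.0004,0,0,0,-0.0005,0,0,0,-0.0005,0,0,0,-0.0005,0]'
```

```text
t: 32.4
tcp_pos: [0.4905, 0.195, 0.1063]
tcp_rot: [0.729, 0.685, 0.0, 0.0]
ft_force: [-8.5, -2.3, 24.3]
opening: 0.0347
gripper_force: 60.0
t: 32.9
tcp_pos: [0.4905, 0.195, 0.1062]
tcp_rot: [0.729, 0.685, 0.0, 0.0]
ft_force: [-10.1, -2.3, 27.5]
opening: 0.0348
gripper_force: 60.0
```

```bash
python3 -m pendant '[0.0003,0,0.001,0,0.0003,0,0.003,0,0.0003,0,0.006,0,0.0003,0,0.01,0,0.0003,0,0.015,0]'; python3 -m pendant '[0,0,0.006,0,0,0,0.013,0,0,0,0.021,0,0,0,0.029,0,0,0,0.037,0]'; python3 -m pendant '[0,0,0.008,0,0,0,0.016,0,0,0,0.023,0,0,0,0.029,0,0,0,0.033,0]'; python3 - <<'E'
from h import *
from scipy.optimize import least_squares
c=dict(np.load("w4.npz"));q=np.array([.764,.645,0,0]);q/=np.linalg.norm(q)
T=T_of(c,dict(tcp_pos=np.array([.49609,.2083,.20074]),tcp_rot=q))
P=cloud(c,T);st=np.array([.4885,.31]);r=np.hypot(P[...,0]-st[0],P[...,1]-st[1])
m=((P[...,2]>.046)&(P[...,2]<.0525)&(r<.12)&(P[...,1]>.225)&(c["z_map"]>0)).astype(np.uint8)
m=cv2.morphologyEx(m,cv2.MORPH_CLOSE,np.ones((3,3)))
k=max(cv2.findContours(m,cv2.RETR_EXTERNAL,cv2.CHAIN_APPROX_NONE)[0],key=cv2.contourArea)
W=np.array([ray(c,T,*p,.05)[:2] for p in k[:,0]]).astype(np.float32);print("block",cv2.minAreaRect(W))
g=((P[...,2]<.047)&(r<.034)).astype(np.uint8)
k=max(cv2.findContours(g,cv2.RETR_EXTERNAL,cv2.CHAIN_APPROX_NONE)[0],key=cv2.contourArea)
W=np.array([ray(c,T,*p,.048)[:2] for p in k[:,0]])
print("hole",least_squares(lambda p:np.hypot(*(W-p[:2]).T)-p[2],[*st,.024],loss="soft_l1",f_scale=.0007).x)
E
```

```text
t: 33.4
tcp_pos: [0.4892, 0.1948, 0.117]
tcp_rot: [0.729, 0.685, -0.001, -0.001]
ft_force: [-0.8, -0.8, -7.4]
opening: 0.035
gripper_force: 60.0
t: 33.9
tcp_pos: [0.4903, 0.1949, 0.1558]
tcp_rot: [0.729, 0.685, 0.0, 0.0]
ft_force: [-0.5, 0.4, -7.7]
opening: 0.0353
gripper_force: 60.0
t: 34.4
tcp_pos: [0.4904, 0.1949, 0.1886]
tcp_rot: [0.729, 0.685, 0.0, 0.0]
ft_force: [0.0, 0.3, -6.8]
opening: 0.035
gripper_force: 60.0
block ((0.48747196793556213, 0.3093457520008087), (0.15070465207099915, 0.15007032454013824), 85.30657196044922)
hole [0.48752957 0.30897087 0.02368523]
```

```bash
python3 -m pendant '[0,0.004,0,0,0,0.011,0,0,-0.0005,0.020,0,0,-0.001,0.030,0,0,-0.001,0.040,0,0]'; python3 -m pendant '[0,0.010,0,0,-0.0005,0.020,0,0,-0.001,0.030,0,0,-0.0015,0.040,0,0,-0.0015,0.050,0,0]'; python3 -m pendant '[0,0.009,0,0,0,0.016,0,0,0,0.021,0,0,0,0.024,0,0,0,0.024,0,0]'; python3 - <<'E'
from arc import *
from tilt import grab
c,s=grab();T=T_of(c,s);n=s["tcp_pos"][:2];z=s["tcp_pos"][2];print(s["tcp_pos"],s["ft_force"])
print("shoulder",arc(c,T,n,z-.040,z-.024,.045,z-.030,.027))
print("rim",arc(c,T,n,z-.052,z-.040,.06,z-.0445,.0352,.7))
E
```

```text
t: 34.9
tcp_pos: [0.4889, 0.236, 0.1876]
tcp_rot: [0.729, 0.685, -0.0, -0.0]
ft_force: [0.3, -0.6, -7.1]
opening: 0.0347
gripper_force: 60.0
t: 35.4
tcp_pos: [0.4876, 0.2858, 0.1878]
tcp_rot: [0.729, 0.685, -0.0, -0.0]
ft_force: [-0.2, 0.7, -8.0]
opening: 0.0347
gripper_force: 60.0
t: 35.9
tcp_pos: [0.4877, 0.3091, 0.1879]
tcp_rot: [0.729, 0.685, -0.0, 0.0]
ft_force: [0.3, 0.5, -7.8]
opening: 0.035
gripper_force: 60.0
[0.4876763  0.3091373  0.18787234] [ 0.29815034  0.51019359 -7.77718998]
shoulder ('free', array([0.4874, 0.311 , 0.0255]), 'fixed', array([0.4873, 0.3093]), 'zmed', np.float64(0.1575))
rim ('free', array([0.4874, 0.3102, 0.0349]), 'fixed', array([0.4874, 0.3098]), 'zmed', np.float64(0.1433))
```

Hub still hanging and within about 1 mm of the station hole centre. Lowering.

```bash
python3 -m pendant '[0,-0.0006,-0.005,0,0,-0.0006,-0.012,0,0,-0.0006,-0.019,0,0,-0.0006,-0.024,0,0,-0.0006,-0.027,0]'; python3 -m pendant '[0,0,-0.002,0,0,0,-0.004,0,0,0,-0.006,0,0,0,-0.008,0,0,0,-0.010,0]'
```

```text
t: 36.45
tcp_pos: [0.4873, 0.308, 0.1598]
tcp_rot: [0.729, 0.684, -0.001, -0.0]
ft_force: [-0.9, -0.5, -8.1]
opening: 0.0347
gripper_force: 60.0
t: 36.95
tcp_pos: [0.4878, 0.3084, 0.1509]
tcp_rot: [0.729, 0.685, 0.0, 0.0]
ft_force: [-0.9, -0.1, -6.8]
opening: 0.0352
gripper_force: 60.0
```

```bash
python3 -m pendant '[0,0,-0.001,0,0,0,-0.002,0,0,0,-0.003,0,0,0,-0.004,0,0,0,-0.004,0]'; python3 -m pendant '[0,0,-0.0006,0,0,0,-0.0012,0,0,0,-0.0018,0,0,0,-0.002,0,0,0,-0.002,0]'
```

```text
t: 37.45
tcp_pos: [0.4877, 0.3083, 0.1468]
tcp_rot: [0.729, 0.685, 0.0, -0.0]
ft_force: [0.5, 0.4, -7.5]
opening: 0.0351
gripper_force: 60.0
t: 37.95
tcp_pos: [0.4877, 0.3083, 0.1449]
tcp_rot: [0.729, 0.685, 0.0, 0.0]
ft_force: [-0.6, -0.0, -8.0]
opening: 0.0351
gripper_force: 60.0
```

```bash
python3 -m pendant '[0,0,-0.0003,0,0,0,-0.0006,0,0,0,-0.0009,0,0,0,-0.0012,0,0,0,-0.0012,0]'; python3 -m pendant '[0,0,-0.0002,0,0,0,-0.0004,0,0,0,-0.0006,0,0,0,-0.0008,0,0,0,-0.0008,0]'
```

```text
t: 38.45
tcp_pos: [0.4878, 0.3085, 0.1445]
tcp_rot: [0.729, 0.685, 0.0, 0.0]
ft_force: [-3.4, -0.4, 1.5]
opening: 0.0349
gripper_force: 60.0
t: 38.95
tcp_pos: [0.4878, 0.3085, 0.1444]
tcp_rot: [0.729, 0.685, 0.0, 0.0]
ft_force: [-6.9, -1.4, 10.0]
opening: 0.035
gripper_force: 60.0
```

Seated at the expected height. I'll relieve the load, let go, retreat upward and check.

```bash
python3 -m pendant '[0,0,0.0006,0,0,0,0.0012,0,0,0,0.0012,0,0,0,0.0012,0,0,0,0.0012,0]'; python3 -m pendant '[0,0,0,0,0,0,0,0,0,0,0,0,0,0,0,0,0,0,0,0]' 0.8; python3 -m pendant '[0,0,0.02,0,0,0,0.05,0,0,0,0.09,0,0,0,0.13,0,0,0,0.15,0]'; python3 - <<'E'
from arc import *
from tilt import grab
c,s=grab();T=T_of(c,s);n=(.4875,.309);print(s["tcp_pos"],s["ft_force"],s["opening"])
print("head",plane_fit(c,T,n,.165,.183,.035,.175))
print("shoulder",arc(c,T,n,.108,.12,.045,.1145,.027))
print("rim",arc(c,T,n,.094,.106,.06,.1,.0352,.7))
from rig import bot
t=bot.read_camera("top");T=T_of(t)
try:
    print("top head",plane_fit(t,T,n,.165,.185,.04,.175))
    print("top rim",plane_fit(t,T,n,.095,.106,.05,.1))
except Exception as e: print(e)
E
```

```text
t: 39.45
tcp_pos: [0.4878, 0.3084, 0.1444]
tcp_rot: [0.729, 0.685, 0.0, -0.0]
ft_force: [-4.5, 0.7, 5.2]
opening: 0.035
gripper_force: 60.0
t: 39.95
tcp_pos: [0.4879, 0.3082, 0.144]
tcp_rot: [0.729, 0.684, 0.0, 0.0]
ft_force: [0.0, 0.1, -0.1]
opening: 0.0728
gripper_force: 0.0
t: 40.45
tcp_pos: [0.489, 0.3088, 0.2984]
tcp_rot: [0.729, 0.685, 0.003, 0.001]
ft_force: [0.3, 0.8, -0.5]
opening: 0.079
gripper_force: 0.0
[0.48897342 0.30879501 0.29839301] [ 0.26266776  0.8256244  -0.46747874] 0.07903943054071252
head ((0.4872906804084778, 0.30876582860946655), (0.034770794212818146, 0.03637821972370148), np.float64(0.17407754499371153), np.int64(1569))
shoulder ('free', array([0.4873, 0.308 , 0.0265]), 'fixed', array([0.4872, 0.3075]), 'zmed', np.float64(0.1142))
rim ('free', array([0.4871, 0.3073, 0.0361]), 'fixed', array([0.4872, 0.3083]), 'zmed', np.float64(0.1001))
top head ((0.4868026077747345, 0.3055090010166168), (0.03484046831727028, 0.0361018031835556), np.float64(0.17325916739189928), np.int64(384))
top rim ((0.4871981739997864, 0.3084118068218231), (0.06565137952566147, 0.06885753571987152), np.float64(0.09890835774495782), np.int64(468))
```

Rim at 100.1 mm (home is 100), shoulder about 6 mm above it, centred within 1 mm, upright and released.

```bash
python3 -m pendant '[0,0,0,0,0,0,0,0,0,0,0,0,0,0,0,0,0,0,0,0]'; python3 -c "
from rig import bot;print(bot.job_done())"
```

```text
t: 41.05
tcp_pos: [0.4874, 0.3082, 0.2933]
tcp_rot: [0.729, 0.685, -0.001, -0.0]
ft_force: [1.0, 0.1, -0.2]
opening: 0.0792
gripper_force: 0.0
the job is handed in; nothing more can be done
None
```

Handed in at 41 s without a verdict shown: the hub stands home in the station with the mandrel seated and the gripper clear, but it slipped off once on the first carry and fell on its side, so I righted, re-locked (about 28 N) and placed it touching only the mandrel.

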